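# Hang up the training cup

### The arm

A 6-joint arm with a two-finger parallel gripper is mounted at the origin on the work surface. World frame = base frame: x ahead of the robot, y to its left, z up, the work surface at z = 0. Lengths are in m, angles in rad, forces in N, time in s.
With the tool pointing down it reaches from about 0.3 to 0.75 m from the base axis. Payload 8.5 kg.
Tool frame: the origin (TCP) lies midway between the tips of the shut fingers; the grasp point (between the pads) lies 19 mm behind it (pinch_z is the z of the grasp point in the tool frame, in m); z points along the fingers, y is the line along which they close (so a half turn about z gives the same grasp; the last joint's range is limited). The gripper opens to 88 mm and grips with 3 to 60 N. Pads are 18 mm wide; open, the fingers measure 123 mm over their backs; the gripper's body (75 mm by 187 mm) begins 45 mm behind the grasp point.
Start: joints at [0.969, 0.381, 1.297, -0, 1.464, -0.215], TCP at [0.207, 0.509, 0.239] pointing down, gripper open.
Joint ranges: [-3.11, 3.11], [-0.89, 2.33], [0.22, 2.48], [-1.42, 4.56], [0.17, 2.85], [-2.88, 2.88]. Speed limits (rad/s): [2.39, 2.39, 3.14, 3.14, 3.14, 3.14].

### API

Orientations are given as [roll, pitch, yaw] about the fixed x, y, z axes, in that order (R = Rz(yaw) Ry(pitch) Rx(roll)).
In Python, from plant import read_state, snapshot, hand_in, pinch_z gives the robot as it stands.
- The arm moves only by the tool carry_out, never from a script. Its argument "targets" is a list of rows, each a list of 3 entries, a list of its own where there are three numbers: the shift along the world's x, y, z in units of 40 mm (1.0 is 40 mm), then the turn, a rotation vector about the world's x, y, z in units of 6 degrees (1.0 is 6 degrees), then the opening, from -1 (shut) to 1 (fully open). A call has 1 to 8 rows; each row is the pose to reach, as a shift and turn from the pose commanded when the call began; what a row does not reach only later rows make up. A row lasts 1/10 s, in which the tool goes at most 50 mm and 8.59 degrees, less where a joint would pass 70% of its speed; a pose out of reach is approached as far as the arm can. A call with a gripper value outside its range is refused whole. The fingers move at their own pace and stop on an object; the grip force is fixed at half the most. Time passes only in rows, so rows that repeat a pose let the fingers close. It gives the time, the measured TCP pose, the force, the opening and the grip force at its end, in the units of the state.
- read_state(): the state, without advancing time (a new reading comes with each control period).
- snapshot(name): name is "side" or "top"; returns a dict with "image" (480x640x3 uint8, red, green, blue), "mtx" (3x3 intrinsics, pixels), "k1" (the pictures are not rectified: a ray, as slopes to the right and down, at radius r is drawn at 1 + k1 r^2 times it, then the intrinsics apply), "position" and "orientation" of the camera in the world. Camera axes: x right, y down, z forward; pixel columns grow to the right and rows downward; lengths in m; the calibration is good to about 2 mm. A picture is of the moment at which its call begins. There is no depth.
- hand_in(): hands the job in; it is judged then, once.
The state is a dict: "time": time; "qpos": joint angles; "qd": joint speeds; "tau": joint torques, N m; "ee_pos": TCP position; "tool_rot": TCP orientation; "contact_force": force on the tool from outside, world axes, zero at the start; "moment": the same for the moment, N m; "grip_width": finger opening in m; "gripper_force": force on a finger pad.
Only numpy, scipy, OpenCV 4.12 (cv2) and the standard library are available. Lean on these libraries where they do the work, as an engineer would, in place of code of your own. Each camera call takes 0.05 s, during which the arm holds its last target. There are 200 camera calls.

### The job

The meal is over. Hang the two-handled training cup by one of its handles on the hook of the drying stand, and leave it hanging there freely and still. Do not knock over or push about the other things.

Things in the scene. Friction and masses are not known exactly. Their poses are not given: they have to be found in the camera images.
- cup: Lidded round training cup on the tray, with two closed loop handles (10 mm round bar) to its +y and -y, in its y-z plane, reaching 71 mm from its axis. Body 58 mm across, 88 mm tall; lid 62 mm across, 88 to 104 mm up; spout to 116 mm; about 150 g. Origin: centre of its underside, z up.
- cup_loop_a (a point): Centre of the opening of the cup's +y handle, 45 mm from the cup's axis and 52 mm above its underside. The opening runs from 29 to 61 mm from the axis and from 27 to 77 mm above the underside.
- cup_loop_b (a point): Centre of the opening of the cup's -y handle, 45 mm from the cup's axis and 52 mm above its underside. The opening runs from 29 to 61 mm from the axis and from 27 to 77 mm above the underside.
- stand: Drying stand, fixed: 130 mm disc foot 16 mm high, 12 mm round steel post and, on its top, a flat steel hook pointing to the stand's own -x: a level strap 16 mm wide, 8 mm thick, top face 246 mm above the table, reaching 96 mm from the post's axis, its last 6 mm turned up as a tip 20 mm high. Nothing else rises above the strap. Origin: centre of the foot's underside, z up.
- hook_seat (a point): Middle of the hook strap's top face, 50 mm out from the post's axis, 246 mm above the table; axes as the stand's.
- hook_tip (a point): Top of the hook's upturned tip, 93 mm out from the post's axis, 266 mm above the table.
- tray: High-chair tray lying fixed on the table: white, 320 mm by 560 mm, floor 8 mm thick, grey rim 20 mm high. Origin: centre of its underside.
- bowl: Bystander: open child's bowl, 116 mm across, 45 mm high, on the tray. Origin: centre of its underside.
- beaker: Bystander: open beaker without handles, 62 mm across the rim, 95 mm high, on the tray. Origin: centre of its underside.
- mug: Bystander: white one-handled mug, 76 mm across, 90 mm high, on the table. Origin: centre of its underside, handle to its +y.
- jar: Bystander: jar, 64 mm across, 80 mm high, on the table beyond the tray. Origin: centre of its underside.
- milk: Bystander: bottle, 72 mm across, 200 mm high, on the table to the left of the tray. Origin: centre of its underside.
- spoon: Bystander: child's spoon, 140 mm long, lying on the table to the robot's right, handle to its -x.
Things that resemble listed ones, but are neither listed nor needed, are in the scene too. What is shaped like the cup but purple is not meant.

How it is judged:
At the end, for the whole second after the job is handed in: The hook's arm passes through a cup handle: the opening's centre is within 45 mm of hook_seat along the arm, 35 mm sideways, 5 mm above to 45 mm below. The stand bears the cup, its underside centre over 80 mm up, at rest (under 0.05 m/s, 0.6 rad/s) (((x of cup_loop_a in the frame of hook_seat between -0.045 and 0.045 m and y of cup_loop_a in the frame of hook_seat between -0.035 and 0.035 m and z of cup_loop_a in the frame of hook_seat between -0.045 and 0.005 m) or (x of cup_loop_b in the frame of hook_seat between -0.045 and 0.045 m and y of cup_loop_b in the frame of hook_seat between -0.035 and 0.035 m and z of cup_loop_b in the frame of hook_seat between -0.045 and 0.005 m)) and contact force between cup and stand above 0.3 N and height (world z) of cup above 0.08 m and linear speed of cup below 0.05 m/s and angular speed of cup below 0.6 rad/s); the robot touches nothing.
It fails at once if a bystander (bowl, beaker, mug, jar, milk bottle, spoon) is moved more than 40 mm, or one other than the spoon is tipped more than 0.5 rad (distance of any of bowl, beaker, mug, jar, milk, spoon from where it was at the start of the episode above 0.04 m or angle between any of bowl, beaker, mug, jar, milk's own z axis and vertical above 0.5 rad).
It also fails if it takes over 58 s, if anything falls off the work surface, if the arm or the gripper's body presses on something with over 40 N, if the wrist force passes 120 N, or if a joint passes its speed limit or range.

## Working session

There is one attempt and no reset: what is moved stays moved. The work goes in short steps, Python scripts to look and compute and a tool call to move; the robot and the scene stay as the last step left them, time stands still between calls to the robot, and variables do not carry over. Pictures are saved under pics/ and viewed, at most 10 in all, crops included, and the job is handed in when it is done.

Besides the shell and the picture viewer there is one more tool, called after "Call:" as name(argument=value, ...) on one line, values as JSON. carry_out: Moves the arm, as the interface text tells. Its arguments: {"type":"object","properties":{"targets":{"type":"array","items":{"type":"array"}}},"required":["targets"]}

```bash
ls; mkdir -p pics; python3 - <<'E'
from plant import *
import cv2,pickle
print(read_state(), pinch_z)
for n in("side","top"):
    s=snapshot(n); cv2.imwrite(f"pics/{n}0.png",s["image"][:,:,::-1]); pickle.dump(s,open(n+"0.pkl","wb"))
    print(n,s["mtx"],s["k1"],s["position"],s["orientation"])
E
```

```text
pics
{'time': 0.0, 'qpos': array([ 9.68717209e-01,  3.81158173e-01,  1.29823747e+00,  1.03357618e-05,
        1.46363814e+00, -2.15281327e-01]), 'qd': array([ 5.76787419e-04, -2.48784158e-04,  1.04340974e-03, -2.23518081e-03,
        2.10852258e-03,  9.72341158e-05]), 'tau': array([-2.62021376e-04, -4.37928915e+01, -2.24558401e+01,  7.13417865e-02,
        3.52608296e-02, -1.16028609e-04]), 'ee_pos': array([0.20729756, 0.50912903, 0.23816595]), 'tool_rot': array([-3.14018698e+00, -3.17895245e-04,  2.75479353e+00]), 'contact_force': array([-0.08475901,  0.03345211, -0.05319854]), 'moment': array([-0.03904712,  0.01262783,  0.02624887]), 'gripper_force': 0.0, 'grip_width': 0.08833832369542696} -0.0187
side [[465.20445381   0.         311.93586   ]
 [  0.         465.20445381 240.64948287]
 [  0.           0.           1.        ]] -0.0927994613486358 [ 0.31023418 -0.73788443  0.91200916] [-2.27400914  0.00612336 -0.24281317]
top [[584.01751442   0.         318.33935707]
 [  0.         584.01751442 239.36827896]
 [  0.           0.           1.        ]] -0.13587355419913025 [0.39163518 0.09996023 1.8114252 ] [-3.06193443  0.00471362 -1.54024615]
```

View pics/side0.png

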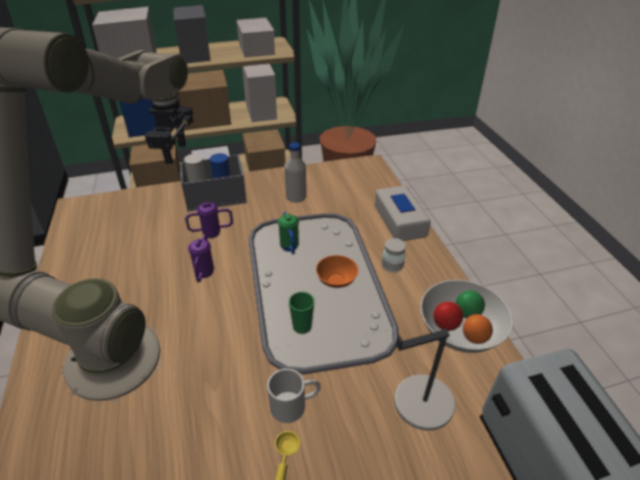

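View pics/top0.png

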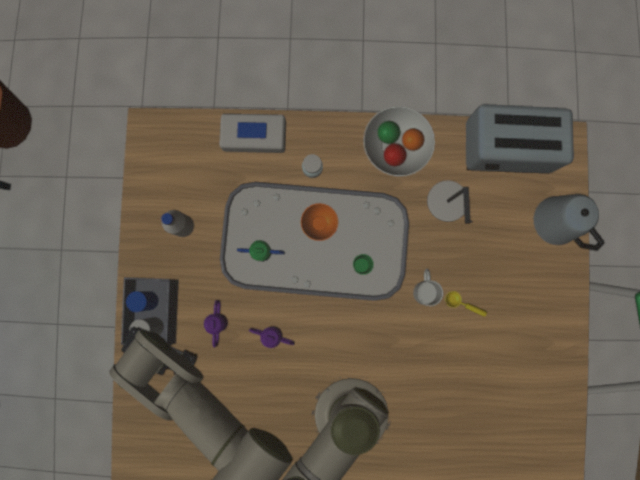

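The side view shows the green lidded cup with blue handles at (289,232) and the stand with its hook from (445,335) to (400,345). In the top view these are at (260,251) and, for the strap, (467,188)→(468,222).

Things that could be taken for the cup in the top view: the green cup at (260,251), the purple cups at (215,323) and (270,337), and the green beaker at (362,264). I choose the green one with handles and will check it in a close crop.

```bash
python3 - <<'E'
import cv2,numpy as np
t=cv2.imread("pics/top0.png");s=cv2.imread("pics/side0.png")
f=lambda im,x,y,w,h,k:cv2.resize(im[y:y+h,x:x+w],None,fx=k,fy=k,interpolation=cv2.INTER_CUBIC)
a=np.vstack([np.hstack([f(t,225,226,66,50,6),f(t,415,175,66,50,6)]),np.hstack([f(s,256,205,66,50,6),f(s,390,325,66,50,6)])])
cv2.imwrite("pics/c0.png",a)
E
```

```text
(no output)
```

View pics/c0.png

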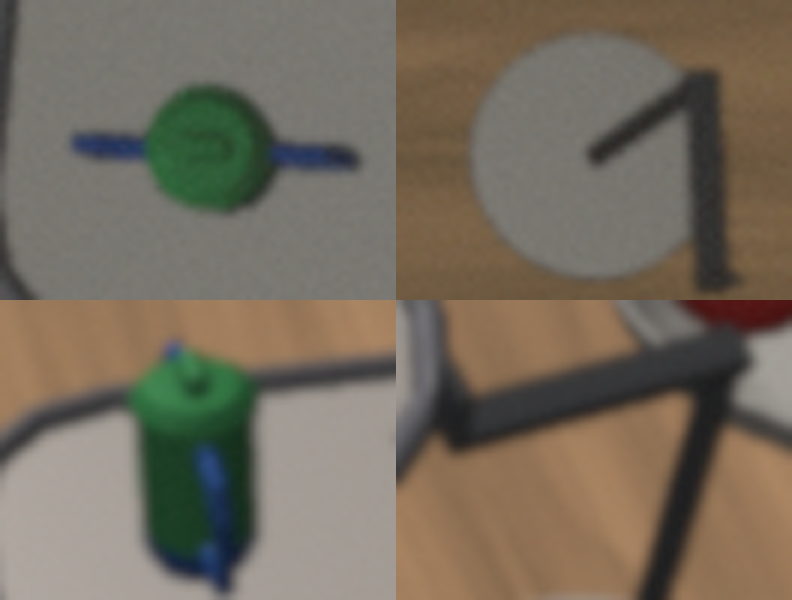

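The crops confirm the choice: a green lidded cup with a spout and two blue loops, its lid centre at top-view pixel (259.7,250.5). The foot centre is at (448,200.8), and the strap runs from (466,187.5) to (467.5,222.8).

```bash
cat > h.py <<'E'
import numpy as np,pickle,cv2
from scipy.spatial.transform import Rotation as R
def cam(s):
    s=pickle.load(open(s,"rb")) if isinstance(s,str) else s
    return s["mtx"],np.array([s["k1"],0,0,0.]),np.array(s["position"]),R.from_euler("xyz",s["orientation"])
def at_z(s,px,z):
    K,d,p,r=cam(s); u=cv2.undistortPoints(np.array([[px]],float),K,d)[0,0]
    v=r.apply([*u,1.]); return p+v*(z-p[2])/v[2]
def proj(s,P):
    K,d,p,r=cam(s); q=r.inv().apply(np.atleast_2d(P)-p)
    return cv2.projectPoints(q,np.zeros(3),np.zeros(3),K,d)[0][:,0]
E
python3 - <<'E'
from h import *
T="top0.pkl";S="side0.pkl"
for n,px,z in[("lid",(259.7,250.5),.112),("ha",(237.3,250),.06),("hb",(284.5,252.5),.06),("foot",(448,200.8),.016),("root",(466.0,187.3),.246),("end",(467.5,222.8),.246),("tip",(471,221.7),.266),
 ("beaker",(362,264),.1),("bowl",(320,222),.05),("milk",(167,219),.2),("mug",(429,293),.09),("jar",(312,164),.08)]:
    print(n,at_z(T,px,z).round(4))
print("side: foot",at_z(S,(425,401),.016).round(4),"root",at_z(S,(390+(735-396)/6,325+(345-300)/6),.246).round(4),"tipbase",at_z(S,(390+(462-396)/6,325+(445-300)/6),.238).round(4),
 "tiptop",at_z(S,(390+(445-396)/6,325+(375-300)/6),.266).round(4), "lid",at_z(S,(256+192/6,205+80/6),.112).round(4))
E
```

```text
lid [0.4892 0.2823 0.112 ]
ha [0.4916 0.3557 0.06  ]
hb [0.4885 0.2129 0.06  ]
foot [ 0.6675 -0.2879  0.016 ]
root [ 0.6711 -0.2878  0.246 ]
end [ 0.5737 -0.2925  0.246 ]
tip [ 0.5746 -0.297   0.266 ]
beaker [ 0.4594 -0.018   0.1   ]
bowl [0.5849 0.1091 0.05  ]
milk [0.5645 0.5377 0.2   ]
mug [ 0.3799 -0.219   0.09  ]
jar [0.7566 0.1384 0.08  ]
side: foot [ 0.6659 -0.2856  0.016 ] root [ 0.6692 -0.284   0.246 ] tipbase [ 0.5786 -0.2918  0.238 ] tiptop [ 0.5719 -0.286   0.266 ] lid [0.4903 0.2905 0.112 ]
```

Call:
carry_out(targets=[[[3.5,-2.8,0.2],[0,0,-5.5],1],[[7.08,-5.62,0.2],[0,0,-11.5],1],[[7.08,-5.62,0.2],[0,0,-11.5],1],[[7.08,-5.62,0.2],[0,0,-11.5],1],[[7.08,-5.62,0.2],[0,0,-11.5],1],[[7.08,-5.62,0.2],[0,0,-11.5],1],[[7.08,-5.62,0.2],[0,0,-11.5],1],[[7.08,-5.62,0.2],[0,0,-11.5],1]])

```text
time: 0.9
ee_pos: [0.4939, 0.2813, 0.246]
tool_rot: [-3.141, 0.001, 1.544]
contact_force: [-0.7, 0.5, -0.6]
grip_width: 0.0883
gripper_force: 0.0
```

Call:
carry_out(targets=[[[0,0,0],[0,0,0],1],[[0,0,0],[0,0,0],1]])

```text
time: 1.1
ee_pos: [0.4901, 0.2848, 0.2464]
tool_rot: [-3.141, 0.0, 1.559]
contact_force: [-0.4, -0.2, -1.1]
grip_width: 0.0879
gripper_force: 0.0
```

Call:
carry_out(targets=[[[0,0,-1],[0,0,0],1],[[0,0,-2],[0,0,0],1],[[0,0,-2.8],[0,0,0],1],[[0,0,-3.3],[0,0,0],1],[[0,0,-3.7],[0,0,0],1],[[0,0,-4.1],[0,0,0],1],[[0,0,-4.1],[0,0,0],1],[[0,0,-4.1],[0,0,0],1]])

```text
time: 1.9
ee_pos: [0.49, 0.2854, 0.0833]
tool_rot: [3.142, -0.0, 1.558]
contact_force: [-0.5, 0.1, 1.4]
grip_width: 0.0882
gripper_force: 0.0
```

```bash
python3 - <<'E'
from plant import *
import cv2,numpy as np
f=lambda im,x,y,w,h,k:cv2.resize(im[y:y+h,x:x+w],None,fx=k,fy=k,interpolation=cv2.INTER_CUBIC)
a=f(snapshot("top")["image"],210,205,100,90,4);b=f(snapshot("side")["image"],240,180,100,90,4)
cv2.imwrite("pics/g1.png",np.hstack([a,b])[:,:,::-1])
E
```

```text
(no output)
```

View pics/g1.png

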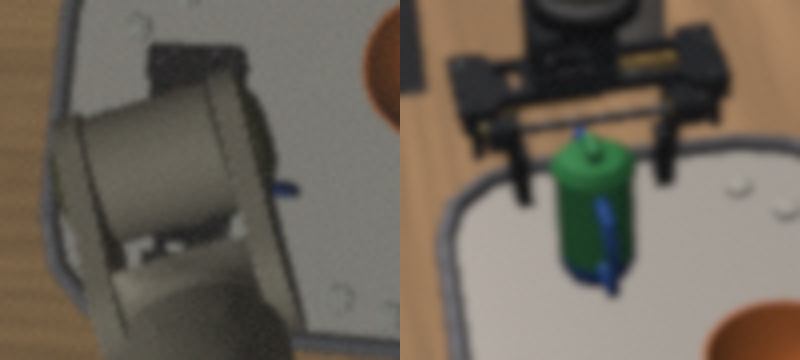

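The fingers straddle the cup, with tips at about side-view pixels (271,230) and (306,226) and the lid between them at (288,217). I'll check the alignment in y by projection.

```bash
python3 - <<'E'
from h import *
S="side0.pkl"
P=lambda *p:proj(S,np.array(p)).round(1).tolist()
print("tips",P([.446,.285,.083],[.534,.285,.083],[.435,.285,.083]))
for y in(.275,.285,.295): print(y,"lid top c, bottom front, body base front, hb outer",P([.49,y,.112],[.49,y-.031,.112],[.49,y-.029,.008],[.49,y-.071,.035]))
E
```

```text
tips [[273.5, 230.0], [303.7, 225.2], [269.7, 230.6]]
0.275 lid top c, bottom front, body base front, hb outer [[289.0, 221.6], [291.3, 228.4], [292.4, 256.0], [295.2, 258.6]]
0.285 lid top c, bottom front, body base front, hb outer [[288.3, 219.5], [290.5, 226.2], [291.7, 253.7], [294.5, 256.2]]
0.295 lid top c, bottom front, body base front, hb outer [[287.6, 217.4], [289.8, 224.0], [291.0, 251.5], [293.7, 253.9]]
```

Call:
carry_out(targets=[[[0,0,0],[0,0,0],-1],[[0,0,0],[0,0,0],-1],[[0,0,0],[0,0,0],-1],[[0,0,0],[0,0,0],-1],[[0,0,0],[0,0,0],-1],[[0,0,0],[0,0,0],-1],[[0,0,0],[0,0,0],-1],[[0,0,0],[0,0,0],-1]])

```text
time: 2.8
ee_pos: [0.4909, 0.2846, 0.0829]
tool_rot: [3.141, -0.0, 1.555]
contact_force: [0.5, 0.1, 3.0]
grip_width: 0.0602
gripper_force: 30.0
```

Call:
carry_out(targets=[[[0,0,0.5],[0,0,0],-1],[[0,0,1.2],[0,0,0],-1],[[0,0,2],[0,0,0],-1],[[0,0,3],[0,0,0],-1],[[0,0,4],[0,0,0],-1],[[0,0,4.8],[0,0,0],-1],[[0,0,4.8],[0,0,0],-1],[[0,0,4.8],[0,0,0],-1]])

```text
time: 3.6
ee_pos: [0.4903, 0.2845, 0.274]
tool_rot: [-3.141, 0.0, 1.555]
contact_force: [-0.6, -0.3, -3.0]
grip_width: 0.0603
gripper_force: 30.0
```

Call:
carry_out(targets=[[[0,-0.5,0.1],[0,0,0],-1],[[0,-1.3,0.1],[0,0,0],-1],[[0,-2.2,0.1],[0,0,0],-1],[[0,-3.1,0.1],[0,0,0],-1],[[0,-4.0,0.1],[0,0,0],-1],[[0,-4.9,0.1],[0,0,0],-1],[[0,-5.8,0.1],[0,0,0],-1],[[0,-6.7,0.1],[0,0,0],-1]])

```text
time: 4.4
ee_pos: [0.4897, 0.0153, 0.2767]
tool_rot: [-3.138, -0.001, 1.555]
contact_force: [0.4, -0.5, -1.0]
grip_width: 0.0602
gripper_force: 30.0
```

Call:
carry_out(targets=[[[0,-0.9,0],[0,0,0.1],-1],[[0,-1.8,0],[0,0,0.2],-1],[[0,-2.7,0],[0,0,0.4],-1],[[0.2,-3.6,0],[0,0,0.6],-1],[[0.4,-4.5,0],[0,0,0.6],-1],[[0.6,-5.4,0],[0,0,0.6],-1],[[0.7,-6.1,0],[0,0,0.6],-1],[[0.75,-6.5,0],[0,0,0.6],-1]])

```text
time: 5.2
ee_pos: [0.5203, -0.2452, 0.2762]
tool_rot: [-3.138, -0.003, 1.616]
contact_force: [0.2, -0.1, -1.0]
grip_width: 0.0605
gripper_force: 30.0
```

Call:
carry_out(targets=[[[0,0,0],[0,0,0],-1],[[0,0,0],[0,0,0],-1],[[0,0,0],[0,0,0],-1],[[0,0,0],[0,0,0],-1]])

```text
time: 5.6
ee_pos: [0.5207, -0.2422, 0.279]
tool_rot: [3.141, 0.0, 1.619]
contact_force: [0.7, 0.1, -1.3]
grip_width: 0.0604
gripper_force: 30.0
```

```bash
python3 - <<'E'
from plant import *
import cv2,numpy as np
f=lambda im,x,y,w,h,k:cv2.resize(im[y:y+h,x:x+w],None,fx=k,fy=k,interpolation=cv2.INTER_CUBIC)
a=f(snapshot("top")["image"],400,170,100,90,4);b=f(snapshot("side")["image"],320,260,160,144,5)
cv2.imwrite("pics/t1.png",a[:,:,::-1]);cv2.imwrite("pics/s1.png",cv2.resize(b,(800,720))[:600,:,::-1])
E
```

```text
(no output)
```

View pics/s1.png

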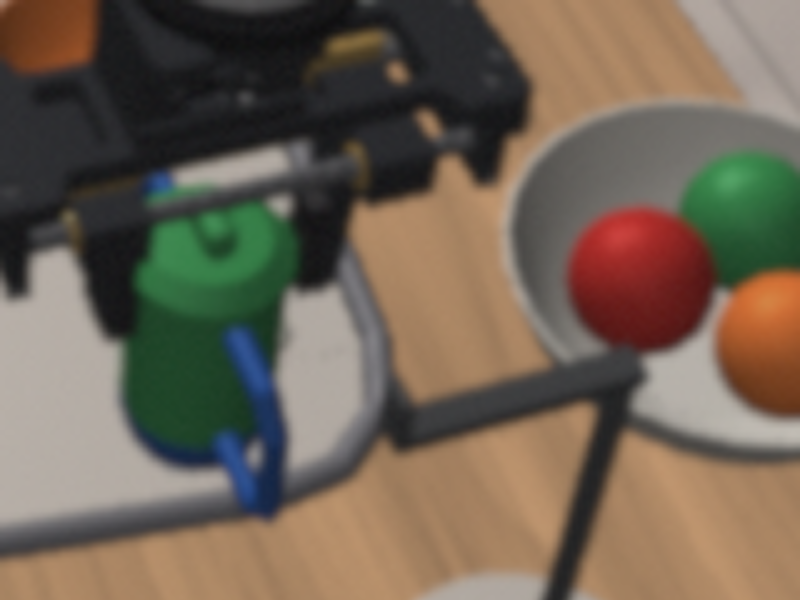

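```bash
python3 - <<'E'
from h import *
from scipy.optimize import least_squares
S="side0.pkl"
obs=np.array([(238,335),(266,500),(228,440),(200,455)])/5+[320,260]
tip=np.array([.0,0,0])
def pts(p):
    x,y,a,t=p; M=np.array([[0,-.029,.082],[0,-.066,.022],[0,-.029,.022]])
    c=R.from_euler("xyz",[t,0,a])
    P=c.apply(M-[0,0,.095])+[x,y,.204+.095]
    return P
p=[.5207,-.242,.045,0]
print("pred",((proj(S,pts(p))-[320,260])*5).round(0).tolist())
for t in(-.1,0,.1):print(t,((proj(S,pts([.5207,-.242,.045,t]))-[320,260])*5).round(0).tolist())
r=least_squares(lambda q:(proj(S,pts([*q,0]))-obs[:3]).ravel(),p[:3]);print(r.x,r.cost)
print("hook in view",((proj(S,[[.667,-.287,.246],[.617,-.289,.246],[.574,-.291,.246],[.574,-.291,.266]])-[320,260])*5).round(0).tolist())
print("axis base/lid",((proj(S,[[.5207,-.242,.204],[.5207,-.242,.308]])-[320,260])*5).round(0).tolist())
E
```

```text
pred [[245.0, 346.0], [271.0, 536.0], [232.0, 453.0]]
-0.1 [[247.0, 343.0], [280.0, 541.0], [240.0, 463.0]]
0 [[245.0, 346.0], [271.0, 536.0], [232.0, 453.0]]
0.1 [[242.0, 348.0], [261.0, 529.0], [224.0, 441.0]]
[ 0.51850475 -0.23357252  0.12581198] 6.3107643557348565
hook in view [[631.0, 370.0], [505.0, 403.0], [395.0, 433.0], [402.0, 397.0]]
axis base/lid [[199.0, 427.0], [218.0, 242.0]]
```

View pics/t1.png

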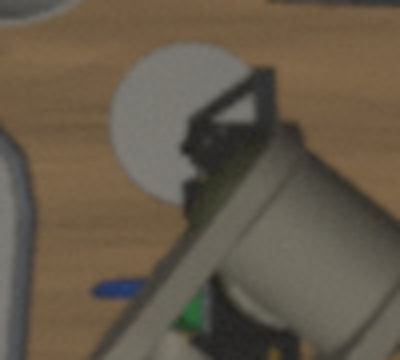

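The top view shows the far handle's outer end at pixel (423.3,242.7), and the strap root at (465.5,188). I'll check the far-handle position against the gripper's.

```bash
python3 - <<'E'
from h import *
T="top0.pkl"
print(at_z(T,(423.0,242.7),.256),at_z(T,(436,242.0),.256), proj(T,[.5207+-.071*.045,-.171,.256]))
E
```

```text
[ 0.51502886 -0.16957305  0.256     ] [ 0.51796406 -0.20471048  0.256     ] [[423.54313315 241.79507663]]
```

Call:
carry_out(targets=[[[0,-0.1,-0.1],[0,0,0],-1],[[0,-0.1,-0.1],[0,0,0],-1],[[0.4,-0.1,-0.1],[0,0,0],-1],[[0.8,-0.1,-0.1],[0,0,0],-1],[[1.2,-0.05,-0.1],[0,0,0],-1],[[1.6,-0.05,-0.1],[0,0,0],-1],[[1.6,-0.05,-0.1],[0,0,0],-1],[[1.6,-0.05,-0.1],[0,0,0],-1]])

```text
time: 6.5
ee_pos: [0.5844, -0.2454, 0.2744]
tool_rot: [-3.141, -0.0, 1.618]
contact_force: [-0.4, 0.1, -0.8]
grip_width: 0.0601
gripper_force: 30.0
```

```bash
python3 - <<'E'
from plant import *
import cv2,numpy as np
b=snapshot("side")["image"][290:390,340:460]
cv2.imwrite("pics/s2.png",cv2.resize(b,None,fx=6,fy=6,interpolation=cv2.INTER_CUBIC)[:,:,::-1])
E
```

```text
(no output)
```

View pics/s2.png

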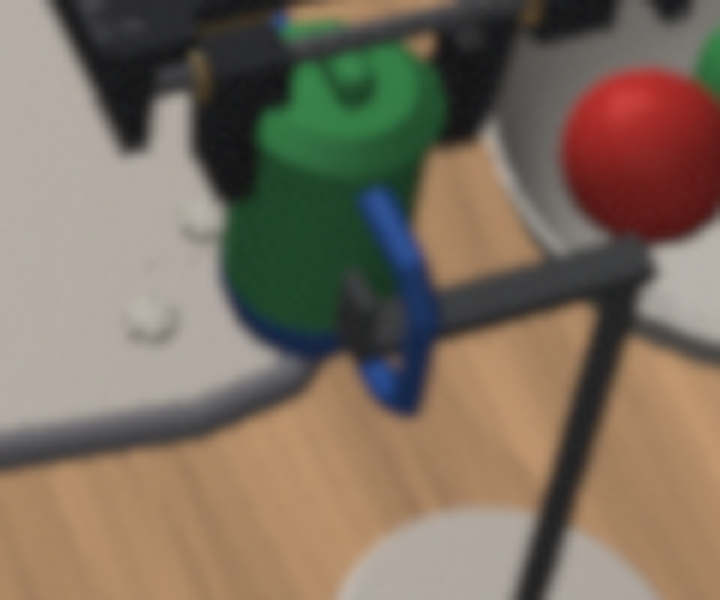

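The hook tip at (360,300) shows through the blue loop, so the strap passes through the opening with clearance. Next I advance to the seat, then tilt and lower.

Call:
carry_out(targets=[[[0.3,0.0,0],[0,0,0],-1],[[0.6,0.03,0],[0,0,0],-1],[[0.8,0.03,0],[0,0,0],-1],[[0.8,0.03,0],[0,0,0],-1],[[0.8,0.03,0],[0,0,0],-1]])

```text
time: 7.05
ee_pos: [0.6162, -0.2443, 0.2748]
tool_rot: [-3.141, -0.0, 1.618]
contact_force: [0.3, -0.4, -1.2]
grip_width: 0.0604
gripper_force: 30.0
```

Call:
carry_out(targets=[[[0,0.05,-0.18],[-1,0,0],-1],[[0,0.08,-0.37],[-2,0,0],-1],[[0,0.1,-0.55],[-3,0,0],-1],[[0,0.1,-0.75],[-4,0,0],-1],[[0,0.08,-0.95],[-5,0,0],-1],[[0,0.05,-1.15],[-6,0,0],-1],[[0,0.05,-1.15],[-6,0,0],-1],[[0,0.05,-1.15],[-6,0,0],-1]])

```text
time: 7.85
ee_pos: [0.6165, -0.2422, 0.2292]
tool_rot: [-3.108, 0.625, 1.629]
contact_force: [-1.5, -0.6, -0.4]
grip_width: 0.0602
gripper_force: 30.0
```

Call:
carry_out(targets=[[[0,-0.07,-0.17],[-1,0,0],-1],[[0,-0.14,-0.33],[-2,0,0],-1],[[0,-0.2,-0.48],[-3,0,0],-1],[[0,-0.2,-0.48],[-3,0,0],-1],[[0,-0.2,-0.48],[-3,0,0],-1]])

```text
time: 8.35
ee_pos: [0.6168, -0.2509, 0.2104]
tool_rot: [-3.08, 0.938, 1.647]
contact_force: [1.1, -0.6, -1.5]
grip_width: 0.0601
gripper_force: 30.0
```

```bash
python3 - <<'E'
from plant import *
import cv2,numpy as np
b=snapshot("side")["image"][290:390,360:480]
cv2.imwrite("pics/s3.png",cv2.resize(b,None,fx=6,fy=6,interpolation=cv2.INTER_CUBIC)[:,:,::-1])
s=read_state();print(s["contact_force"],s["moment"],s["qpos"])
E
```

```text
[ 0.08474231  0.54362566 -1.67003303] [ 0.47454885  0.0337752  -0.03710486] [-0.27051119  0.61290581  1.28737047 -1.01049872  1.16473582  0.07853146]
```

View pics/s3.png

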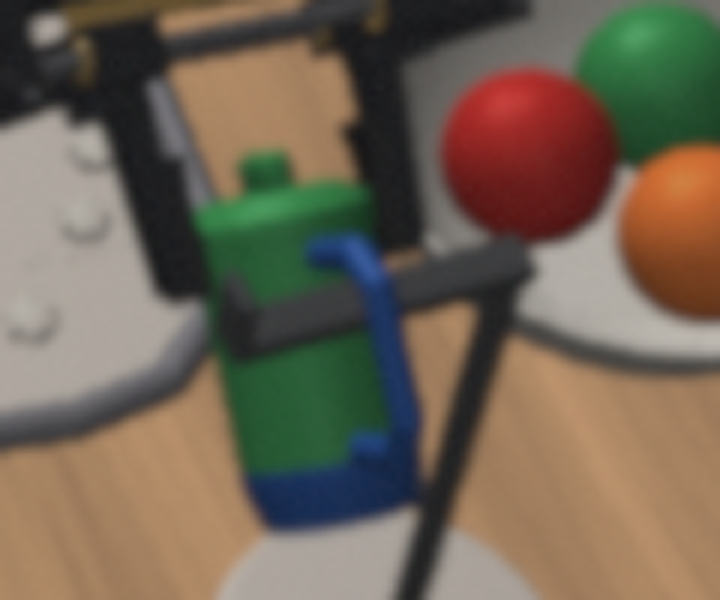

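The strap passes through the loop near mid-strap, with the bar crossing it at (382,295), and the cup is tilted and still clear. Now I lower until it bears on the strap.

Call:
carry_out(targets=[[[0,0,-0.05],[0,0,0],-1],[[0,0,-0.1],[0,0,0],-1],[[0,0,-0.15],[0,0,0],-1],[[0,0,-0.15],[0,0,0],-1],[[0,0,-0.15],[0,0,0],-1]])

```text
time: 8.9
ee_pos: [0.6168, -0.2516, 0.2052]
tool_rot: [-3.08, 0.943, 1.647]
contact_force: [0.2, -6.2, 4.0]
grip_width: 0.0604
gripper_force: 30.0
```

Call:
carry_out(targets=[[[0,-0.06,0],[0,0,0],-1],[[0,-0.06,0],[0,0,0],-1],[[0,-0.06,-0.03],[0,0,0],-1],[[0,-0.06,-0.03],[0,0,0],-1]])

```text
time: 9.3
ee_pos: [0.6168, -0.2532, 0.2031]
tool_rot: [-3.078, 0.942, 1.649]
contact_force: [0.5, -5.2, 4.6]
grip_width: 0.0603
gripper_force: 30.0
```

Call:
carry_out(targets=[[[0,0,0],[0,0,0],0.45],[[0,0,0],[0,0,0],0.6],[[0,0,0],[0,0,0],1],[[0,0,0],[0,0,0],1],[[0,0,0],[0,0,0],1],[[0,0,0],[0,0,0],1],[[0,0,0],[0,0,0],1],[[0,0,0],[0,0,0],1]])

```text
time: 10.1
ee_pos: [0.6167, -0.2526, 0.2023]
tool_rot: [-3.077, 0.941, 1.65]
contact_force: [-1.1, 0.5, 0.3]
grip_width: 0.0883
gripper_force: 0.0
```

```bash
python3 - <<'E'
from plant import *
import cv2,numpy as np
b=snapshot("side")["image"][290:390,360:480]
cv2.imwrite("pics/s4.png",cv2.resize(b,None,fx=6,fy=6,interpolation=cv2.INTER_CUBIC)[:,:,::-1])
E
```

```text
(no output)
```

View pics/s4.png

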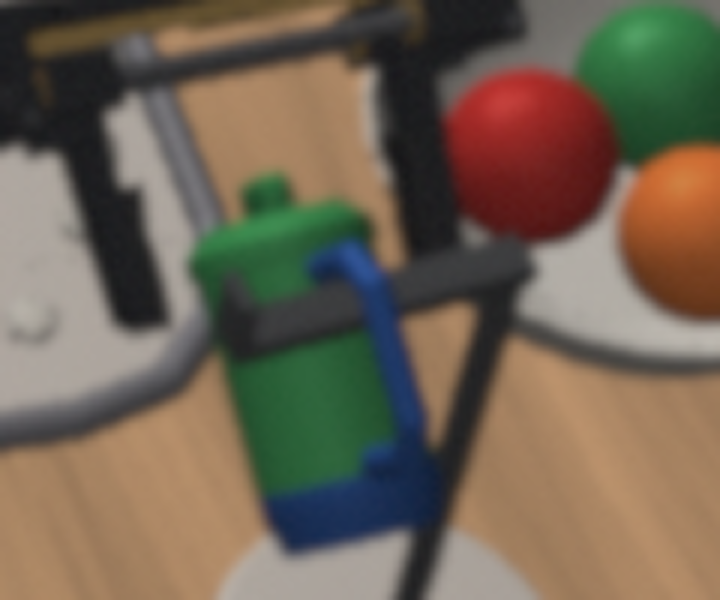

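The cup hangs from the strap by the loop, at (380,290), with both fingers clear of the lid. I'll retreat along the tool axis, towards +y and +z.

Call:
carry_out(targets=[[[0,0.3,0.22],[0,0,0],1],[[0,0.6,0.44],[0,0,0],1],[[0,1.0,0.73],[0,0,0],1],[[0,1.5,1.1],[0,0,0],1],[[0,2.1,1.53],[0,0,0],1],[[0,2.7,1.96],[0,0,0],1],[[0,3.2,2.33],[0,0,0],1],[[0,3.2,2.33],[0,0,0],1]])

```text
time: 10.95
ee_pos: [0.6173, -0.1215, 0.2987]
tool_rot: [-3.086, 0.941, 1.647]
contact_force: [0.2, -0.3, -1.0]
grip_width: 0.0881
gripper_force: 0.0
```

Call:
carry_out(targets=[[[0,0.5,0.5],[0,0,0],1],[[0,0.5,0.5],[0,0,0],1],[[0,0.5,0.5],[0,0,0],1],[[0,0.5,0.5],[0,0,0],1],[[0,0.5,0.5],[0,0,0],1],[[0,0.5,0.5],[0,0,0],1],[[0,0.5,0.5],[0,0,0],1],[[0,0.5,0.5],[0,0,0],1]])

```text
time: 11.75
ee_pos: [0.6166, -0.1048, 0.3154]
tool_rot: [-3.077, 0.941, 1.65]
contact_force: [-0.1, 0.3, -0.6]
grip_width: 0.0876
gripper_force: 0.0
```

Call:
carry_out(targets=[[[0,0,0],[0,0,0],1],[[0,0,0],[0,0,0],1],[[0,0,0],[0,0,0],1],[[0,0,0],[0,0,0],1],[[0,0,0],[0,0,0],1],[[0,0,0],[0,0,0],1],[[0,0,0],[0,0,0],1],[[0,0,0],[0,0,0],1]])

```text
time: 12.55
ee_pos: [0.6167, -0.1046, 0.3156]
tool_rot: [-3.077, 0.941, 1.65]
contact_force: [-0.4, -0.9, 0.7]
grip_width: 0.0881
gripper_force: 0.0
```

```bash
python3 - <<'E'
from plant import *
import cv2,numpy as np
A=snapshot("side")["image"]
for i in range(4): B=snapshot("side")["image"]
print("motion diff",np.abs(A.astype(int)-B)[290:390,360:480].mean(),np.abs(A.astype(int)-B)[20:120,500:620].mean())
cv2.imwrite("pics/s5.png",cv2.resize(B[160:,200:520],None,fx=1.8,fy=1.8,interpolation=cv2.INTER_CUBIC)[:,:,::-1])
E
```

```text
motion diff 0.5906388888888889 0.5123888888888889
```

View pics/s5.png

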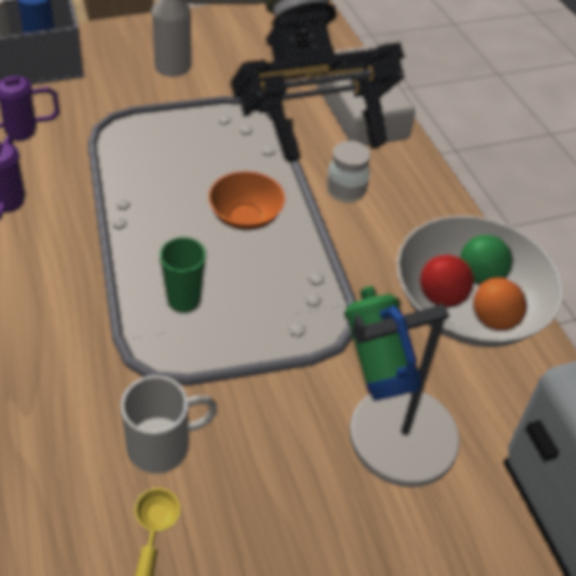

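The cup hangs still on the strap, with the loop at (402,325). The gripper is clear of it, and the bystanders are where they were.

```bash
python3 -c "
from plant import *
print(hand_in())"
```

```text
the job is handed in; nothing more can be done
None
```

The green two-handled cup is hanging by one handle on the drying stand's hook, still and clear of the gripper. No bystander appeared moved in the last picture, and the job is handed in; the hand-in call gave no verdict.

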